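# Hang the drawplate on the locking peg

### The job

Take the steel drawplate (the plate with the eye and many small holes) out of its wooden block and hang it by its eye on the horizontal peg of the steel stand, letting the eye lift the little gravity flap at the peg's tip and pass right behind it so that the flap drops shut in front of the plate. Then, still holding it, draw the plate back against the shut flap with a steady pull of about half a kilogram-force for a second to prove that it locks, and let the plate hang free on the peg. Treat the peg gently throughout (pushing, pulling or setting down with no more than about 1 kg of force), and leave the other things on the bench where they are.

Things in the scene. Friction and masses are not known exactly. Their poses are not given: they have to be found in the camera images.
- drawplate: steel drawplate, 0.2 to 0.4 kg, upright in a slot of the block. Origin at the centre of its lower edge, z up, x along its 10 mm thickness, y along its 44 mm width. Heights above the lower edge: solid body 0 to 80 mm, eye 80 to 110, top bar (44 mm wide) 110 to 122, grip tab 122 to 162. It may hang either way round
- eye (a point): centre of the drawplate's eye, 95 mm above its lower edge; the eye is a window through the plate along x, 24 mm wide (y), 30 mm high (z), between 10 mm wide side bars; axes as the drawplate's
- tab (a point): point in the drawplate's grip tab, 148 mm above its lower edge: grasp here from above, fingers closing along x; the tab is 24 mm wide (y), 10 mm thick (x), its top 14 mm above this point; axes as the drawplate's
- block: fixed wooden block 70 (x) x 170 (y) x 40 mm tall, origin under its centre, two slots at y = -42 and +42 mm, each 13 mm (x) by 48 mm (y), 25 mm deep; one holds the drawplate, the other a plain plate
- stand: fixed steel stand, origin under the centre of its 130 x 100 x 12 mm base, z up. Post 18 mm square, 174 mm tall at x = +35 mm, with a clamp 34 mm wide around it. A level round peg, 12 mm thick, points from the clamp along -x at y = 0, z = 165 mm. The drawplate hung on the peg has its lower edge 61 mm and its eye centre 156 mm above the bench
- peg_root (a point): peg axis at the clamp's face, axes as the stand's (peg along -x). Rod projection varies by 8 mm either way and is NOT measured; nominal x from here: stop collar's outer face -12 mm (30 mm across, rigid), flap -50, peg tip -54; all shift together. A 10 mm wide lug under the tip reaches 12 mm below the axis; the flap's hinge is in it, 9 mm below the axis
- keeper (a joint): angle of the brass flap (12 mm wide, 22 mm long, 40 g) under the peg's tip: 0 = hanging down, shut, on a rigid stop; it swings only inward (to the post) and up, to 1.5 rad, and falls back by its weight. The eye's lower edge pushes it up as the plate slides inward; it drops once the plate's outer face is 16 to 21 mm past the hinge, before the collar stops the plate
- plain_plate: bystander: plain solid steel plate 44 x 10 mm, 125 mm tall, without an eye, standing in the block's other slot. Origin at the centre of its lower edge, z up, x along its thickness
- spool: bystander: spool, 52 mm across, 40 mm tall, origin under its centre
- jar: bystander: glass jar, 60 mm across, 75 mm tall, origin under its centre
- tin: bystander: flat round tin, 64 mm across, 24 mm tall, origin under its centre
- mallet: bystander: small hammer lying flat, 240 mm long along its x
- graver: bystander: graver lying flat, 170 mm long along its x
- bench_pin: bystander: wooden bench pin with a steel cap, 130 x 56 x 23 mm, long along its x, origin under its centre
- dish: bystander: small white bowl, 70 mm across, 25 mm tall, origin under its centre
Mind the look-alikes: they are no part of the job. Leave any green or yellow look-alike of the drawplate alone.

How it is judged:
By the outcome, as a careful person would: the job done as asked, in the order asked, and still so for the second after the job is handed in, with the robot touching nothing.
It also fails if it takes over 64 s, if anything falls off the work surface, if the arm or the gripper's body presses on something with over 40 N, if the wrist force passes 120 N, or if a joint passes its speed limit or range.

### The arm

A 6-joint arm with a two-finger parallel gripper is mounted at the origin on the work surface. World frame = base frame: x ahead of the robot, y to its left, z up, the work surface at z = 0. Lengths are in m, angles in rad, forces in N, time in s.
With the tool pointing down it reaches from about 0.275 to 0.825 m from the base axis. Payload 5.2 kg.
Tool frame: the origin (TCP) lies at the very end of the fingers, on their centre line; the grasp point (between the pads) lies 19 mm behind it; z points along the fingers, y is the line along which they close (so a half turn about z gives the same grasp; the last joint's range is limited). The gripper opens to 93 mm and grips with 3 to 60 N. Pads are 15 mm wide; open, the fingers measure 128 mm over their backs; the gripper's body (75 mm by 188 mm) begins 65 mm behind the grasp point.
Start: joints at [1.071, 0.259, 1.535, -0, 1.348, -0.203], TCP at [0.161, 0.526, 0.219] pointing down, gripper open.
Joint ranges: [-3.14, 3.14], [-0.91, 2.08], [0.19, 2.58], [-1.22, 4.36], [0.22, 2.71], [-3.12, 3.12]. Speed limits (rad/s): [2.57, 2.57, 3.14, 3.14, 3.14, 3.14].

### API

Orientations are given as a unit quaternion [x, y, z, w].
In Python, from bench import env gives the robot as it stands.
- The arm moves only by the tool apply_moves, never from a script. Its argument "rows" is a list that holds one entry, the list of rows, each a list of 5 numbers: the gripper's target within -1 to 1 (shut at 1, half-way at 0, fully open at -1), then the shift along the world's x, y, z in m, then the turn about the world's z in degrees. In form: [[[jaw, tx, ty, tz, spin], ...]]. A call has exactly 10 rows; each row is the pose to reach, as a shift and turn from the pose commanded when the call began; what a row does not reach only later rows make up. A row lasts 1/10 s, in which the tool goes at most 50 mm and 8.59 degrees, less where a joint would pass 70% of its speed; a pose out of reach is approached as far as the arm can. A call with a gripper value outside its range is refused whole. The fingers move at their own pace and stop on an object; "force" is the grip in N (left out, the last holds). Time passes only in rows, so rows that repeat a pose let the fingers close, or fill a call up. It gives the time, the measured TCP pose, the force, the opening and the grip force at its end, in the units of the state.
- env.get_state(): the state, without advancing time (a new reading comes with each control period).
- env.capture(name): name is "side" or "top"; returns (picture, depth): 400x640x3 uint8, blue, green, red; 400x640 float32, m along the optical axis (not along the pixel's ray), 0 where there is no reading.
- env.camera_info(name): a dict with "fx", "fy", "cx", "cy" (pixels), "T" (4x4, takes a point from camera to world coordinates). Camera axes: x right, y up, looking along -z (the intrinsics and any distortion apply to the point x, -y, -z); pixel columns grow to the right and rows downward; lengths in m; the calibration is good to about 2 mm. A picture is of the moment at which its call begins. camera_info takes no time and is no camera call.
- env.finish_job(): hands the job in; it is judged then, once.
The state is a dict: "time": time; "q": joint angles; "qd": joint speeds; "tau": joint torques, N m; "ee_pos": TCP position; "ee_rot": TCP orientation; "ft_force": force on the tool from outside, world axes, zero at the start; "moment": the same for the moment, N m; "grip_width": finger opening in m; "gripper_force": force on a finger pad.
Only numpy, scipy, OpenCV 4.12 (cv2) and the standard library are available. Lean on these libraries where they do the work, as an engineer would, in place of code of your own. Each camera call takes 0.05 s, during which the arm holds its last target. There are 200 camera calls.

## Working session

There is one attempt and no reset: what is moved stays moved. The work goes in short steps, Python scripts to look and compute and a tool call to move; the robot and the scene stay as the last step left them, time stands still between calls to the robot, and variables do not carry over. Pictures are saved under pics/ and viewed, at most 10 in all, crops included, and the job is handed in when it is done.

Besides the shell and the picture viewer there is one more tool, called after "Request:" by a JSON object that holds its "op" and its "data". apply_moves: Moves the arm, as the interface text tells. Its arguments: {"type":"object","properties":{"rows":{"type":"array"},"force":{"type":"number"}},"required":["rows"]}

```bash
mkdir -p pics; ls; cat > h.py <<'E'
from bench import env
import numpy as np, cv2
def snap(n):
    p,d=env.capture(n); i=env.camera_info(n); return p,d,i
def pt(i,d,u,v):
    z=d[int(v),int(u)]
    c=np.array([(u-i['cx'])/i['fx']*z,-(v-i['cy'])/i['fy']*z,-z,1]); return (i['T']@c)[:3]
def cloud(i,d):
    v,u=np.mgrid[0:d.shape[0],0:d.shape[1]]
    c=np.stack([(u-i['cx'])/i['fx']*d,-(v-i['cy'])/i['fy']*d,-d,np.ones_like(d)],-1)
    return (c@i['T'].T)[...,:3]
E
python3 - <<'E'
from h import *
for n in('side','top'):
    p,d,i=snap(n); cv2.imwrite(f'pics/{n}0.png',p); np.save(f'{n}0.npy',d); print(n,{k:np.round(v,3).tolist() if not isinstance(v,(str,dict)) else v for k,v in i.items()})
s=env.get_state();print(s)
E
```

```text
pics
side {'fx': 419.663, 'fy': 419.663, 'cx': 321.25, 'cy': 208.055, 'T': [[0.759, 0.483, -0.437, 0.071], [-0.651, 0.581, -0.488, -0.552], [0.018, 0.655, 0.755, 0.911], [0.0, 0.0, 0.0, 1.0]]}
top {'fx': 464.028, 'fy': 464.028, 'cx': 321.363, 'cy': 190.156, 'T': [[0.015, 0.999, -0.051, 0.509], [-1.0, 0.015, -0.01, -0.038], [-0.009, 0.051, 0.999, 1.14], [0.0, 0.0, 0.0, 1.0]]}
{'time': 0.1, 'q': array([ 1.07116950e+00,  2.59240129e-01,  1.53598318e+00, -1.29395051e-05,
        1.34799400e+00, -2.02825873e-01]), 'qd': array([ 3.01275460e-04,  8.86282457e-04, -1.43671351e-03, -1.88693975e-04,
        1.88252298e-03, -3.14595138e-05]), 'tau': array([ 1.66659793e-03, -4.38215411e+01, -2.84642404e+01,  7.18587055e-02,
        3.61850776e-02, -1.89215427e-05]), 'ee_pos': array([0.16060688, 0.52550812, 0.21791316]), 'ee_rot': array([ 1.47854910e-01,  9.89008729e-01, -7.64903534e-04, -2.73556244e-04]), 'ft_force': array([ 0.19437905, -0.42005917,  0.06837746]), 'moment': array([ 0.00997893, -0.04658957, -0.02127718]), 'gripper_force': 0.0, 'grip_width': 0.09336288605598751}
```

View pics/top0.png

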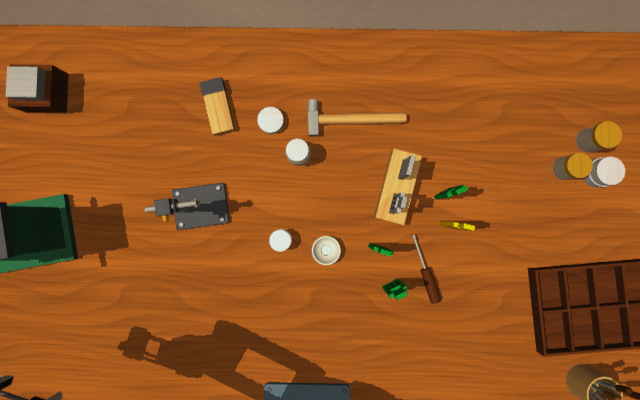

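View pics/side0.png

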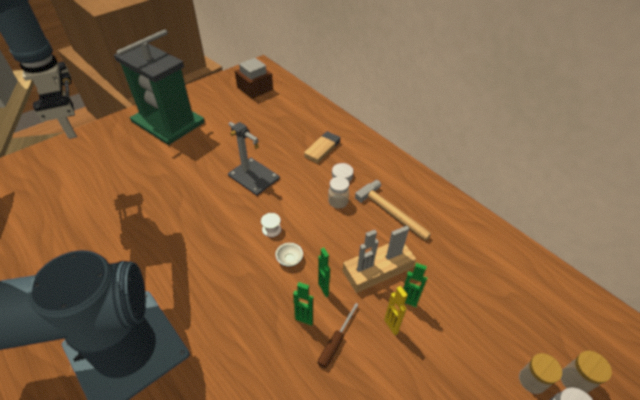

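Candidates for the drawplate are:
- grey with an eye, in the block: side (368,252), top (400,203)
- plain grey plate: side (397,243), no eye
- green and yellow look-alikes: side (324,272), (304,303), (415,285), (397,310)

The grey one with the eye fits the description. I'll confirm it in an enlarged crop and measure.

```bash
cat > m.py <<'E'
from h import *
S=cv2.imread('pics/side0.png');T=cv2.imread('pics/top0.png')
a=cv2.resize(S[205:305,335:435],(400,400),interpolation=3);b=cv2.resize(T[140:240,360:460],(400,400),interpolation=3)
c=cv2.resize(T[172:242,140:240],(400,280),interpolation=3);e=cv2.resize(S[115:200,215:315],(400,280),interpolation=3)
cv2.imwrite('pics/crop1.png',cv2.resize(np.vstack([np.hstack([a,b]),np.hstack([e,c])]),(700,595)))
ct=cloud(env.camera_info('top'),np.load('top0.npy')); cs=cloud(env.camera_info('side'),np.load('side0.npy'))
def rect(P,name):
    r=cv2.minAreaRect((P[:,:2]*1000).astype(np.float32)); print(name,len(P),np.round(r[0],1),np.round(r[1],1),round(r[2],1),'z',np.round(np.percentile(P[:,2],[5,50,95])*1000,1))
def sel(c,u0,u1,v0,v1,z0,z1):
    P=c[v0:v1,u0:u1].reshape(-1,3); return P[(P[:,2]>z0)&(P[:,2]<z1)]
rect(sel(ct,365,430,140,235,.03,.046),'block top')
rect(sel(ct,385,425,180,230,.06,.25),'plateT')
rect(sel(ct,385,425,180,230,.13,.19),'plateT tab')
rect(sel(ct,385,425,145,180,.06,.25),'plainT')
rect(sel(cs,355,382,225,275,.06,.25),'plateS')
rect(sel(cs,355,382,225,275,.145,.25),'plateS tab')
rect(sel(ct,165,235,178,235,.008,.016),'base')
rect(sel(ct,140,235,178,235,.12,.25),'pegT')
P=sel(ct,170,235,178,235,.12,.25); rect(P,'peg only')
rect(sel(cs,225,275,115,160,.12,.25),'pegS')
for n,(u0,u1,v0,v1) in dict(g1=(430,472,180,205),y=(438,480,215,236),g2=(365,395,240,258),g3=(380,410,275,303)).items(): rect(sel(ct,u0,u1,v0,v1,.03,.25),n)
E
python3 m.py
```

```text
block top 1651 [ 576.  -209.4] [ 70.7 170.1] 75.9 z [36.8 40.5 43.8]
plateT 230 [ 535.2 -198.7] [10.8 43.9] 76.5 z [ 71.4 136.7 179.2]
plateT tab 138 [ 535.3 -198.8] [10.8 43.6] 76.5 z [134.8 162.9 179.4]
plainT 211 [ 616.6 -219.3] [10.5 44.1] 76.2 z [ 68.2 133.3 142.4]
plateS 465 [ 534.1 -201.8] [13.3 45.3] 73.8 z [ 67.1 120.2 174.6]
plateS tab 124 [ 534.1 -202.3] [12.1 25. ] 76.9 z [147.8 165.7 176.1]
base 1708 [520.8 281.6] [100.  157.7] 8.6 z [ 9.6 12.9 15.6]
pegT 589 [512.2 286.8] [ 46.  107.7] 2.4 z [159.4 173.6 179.6]
peg only 253 [519.7 264.3] [31.7 61.8] 1.0 z [147.1 170.3 179.6]
pegS 373 [511.4 284.6] [ 47.2 112.3] 5.7 z [127.9 166.3 174.8]
g1 213 [ 563.2 -322.1] [10.6 44. ] 28.8 z [ 44.7 121.3 163.5]
y 184 [ 486.  -337.7] [45.  10.3] 76.9 z [ 41.2 122.9 163.7]
g2 154 [ 429.9 -163.8] [44.3 10.1] 76.0 z [ 43.5 123.9 164.6]
g3 317 [ 341.5 -197.8] [11.3 44.3] 28.1 z [ 39.2 115.7 164. ]
```

View pics/crop1.png

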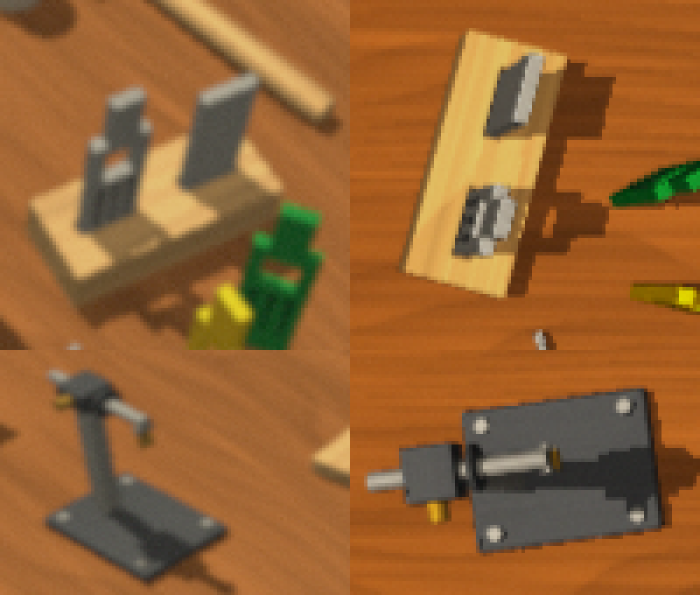

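The crop confirms it: the grey plate with an eye and holes stands in the block's nearer slot. The peg points towards world -y, with the brass flap under its tip. Next I'll refine the peg line.

```bash
cat > peg.py <<'E'
from h import *
def peg(tag,n):
    c=cloud(env.camera_info(n),np.load(f'{n}0.npy')); 
    P=c.reshape(-1,3)*1000
    P=P[(abs(P[:,0]-515)<60)&(P[:,1]>215)&(P[:,1]<350)&(P[:,2]>125)&(P[:,2]<190)]
    d=np.array([.15,-.989]); 
    o=np.array([515,290.]); s=(P[:,:2]-o)@d; t=(P[:,:2]-o)@np.array([.989,.15])
    for a in range(-50,72,4):
        m=(s>=a)&(s<a+4)
        if m.sum()>2: print(n,a,m.sum(),'t',np.round([t[m].min(),np.median(t[m]),t[m].max()],1),'z',np.round([P[m,2].min(),np.median(P[m,2]),P[m,2].max()],1))
    m=(s>18)&(s<44)&(P[:,2]>165); k=np.polyfit(s[m],t[m],1); print('line t=',k,'tip s',np.percentile(s,[97,99,100]), 'heading',np.degrees(np.arctan2(d[1],d[0]))+np.degrees(k[0]))
peg(0,'top');peg(0,'side')
from m import ct
P=ct[178:240,165:235].reshape(-1,3)*1000;P=P[(P[:,2]>7)&(P[:,2]<17)&(P[:,1]<272)]
r=cv2.minAreaRect(P[:,:2].astype(np.float32));print(r)
E
python3 peg.py | grep -v plate
```

```text
top -50 12 t [-1.   4.3  9.5] z [163.7 171.2 174.4]
top -46 11 t [-1.5  2.9  9.2] z [167.4 171.5 174.3]
top -42 10 t [-0.1  4.4  8.7] z [167.2 169.6 172.5]
top -38 10 t [-0.5  3.7 10.1] z [167.4 170.6 176.8]
top -34 10 t [-0.9  5.4  9.6] z [168.4 171.6 174.2]
top -30 17 t [-12.1   2.5  21.4] z [173.8 176.3 178.1]
top -26 34 t [-12.6   2.   20.7] z [160.4 176.5 181.4]
top -22 30 t [-15.6   5.9  20.6] z [167.2 177.4 181.3]
top -18 40 t [-24.5  -2.3  20.1] z [169.2 176.6 181.1]
top -14 42 t [-22.8   0.3  21.4] z [168.  176.7 180.6]
top -10 45 t [-23.4  -2.2  20.9] z [163.9 176.2 180.5]
top -6 29 t [-13.    5.6  20.6] z [136.  177.2 182.2]
top -2 34 t [-11.8   4.1  19.9] z [172.7 177.7 180.3]
top 2 56 t [-12.    2.4  19.8] z [154.6 170.7 180.8]
top 6 4 t [2.3 5.3 8.3] z [170.4 171.8 172.7]
top 10 22 t [-9.4  8.5 18.1] z [169.5 177.  181.4]
top 14 41 t [-9.5  3.  18.3] z [158.6 170.  184.2]
top 18 10 t [0.3 4.7 9. ] z [167.1 169.8 174.4]
top 22 11 t [-0.2  3.8 10.5] z [165.1 171.2 174. ]
top 26 10 t [-0.7  4.5 10. ] z [166.8 170.  173.4]
top 30 13 t [-1.4  2.9  9.6] z [169.5 170.9 175. ]

[... 1885 characters left out ...]
7 170.1] 75.9 z [36.8 40.5 43.8]
plainT 211 [ 616.6 -219.3] [10.5 44.1] 76.2 z [ 68.2 133.3 142.4]
base 1708 [520.8 281.6] [100.  157.7] 8.6 z [ 9.6 12.9 15.6]
pegT 589 [512.2 286.8] [ 46.  107.7] 2.4 z [159.4 173.6 179.6]
peg only 253 [519.7 264.3] [31.7 61.8] 1.0 z [147.1 170.3 179.6]
pegS 373 [511.4 284.6] [ 47.2 112.3] 5.7 z [127.9 166.3 174.8]
g1 213 [ 563.2 -322.1] [10.6 44. ] 28.8 z [ 44.7 121.3 163.5]
y 184 [ 486.  -337.7] [45.  10.3] 76.9 z [ 41.2 122.9 163.7]
g2 154 [ 429.9 -163.8] [44.3 10.1] 76.0 z [ 43.5 123.9 164.6]
g3 317 [ 341.5 -197.8] [11.3 44.3] 28.1 z [ 39.2 115.7 164. ]
((527.5126342773438, 230.64437866210938), (110.4720230102539, 82.59019470214844), 0.05212080851197243)
```

Request:
{"op": "apply_moves", "data": {"rows": [[[-1,0.03,-0.04,0.04,1],[-1,0.05,-0.09,0.04,3],[-1,0.07,-0.14,0.04,3],[-1,0.1,-0.185,0.04,3],[-1,0.12,-0.23,0.04,3],[-1,0.14,-0.275,0.04,3],[-1,0.16,-0.32,0.04,3],[-1,0.185,-0.36,0.04,3],[-1,0.21,-0.4,0.04,3],[-1,0.23,-0.44,0.04,3]]]}}

```text
time: 1.1
ee_pos: [0.3871, 0.0921, 0.2587]
ee_rot: [0.122, 0.993, 0.0, 0.0]
ft_force: [0.5, 0.1, 0.3]
grip_width: 0.0932
gripper_force: 0.0
```

Request:
{"op": "apply_moves", "data": {"rows": [[[-1,0.021,-0.041,0,0],[-1,0.042,-0.082,0,0],[-1,0.063,-0.123,0,0],[-1,0.083,-0.164,0,0],[-1,0.104,-0.205,0,0],[-1,0.124,-0.245,-0.01,0],[-1,0.14,-0.276,-0.03,0],[-1,0.144,-0.285,-0.05,0],[-1,0.144,-0.285,-0.06,0],[-1,0.144,-0.285,-0.06,0]]]}}

```text
time: 2.1
ee_pos: [0.5292, -0.19, 0.1966]
ee_rot: [0.122, 0.993, 0.001, -0.002]
ft_force: [-0.5, 1.0, -0.3]
grip_width: 0.0929
gripper_force: 0.0
```

```bash
python3 - <<'E'
from h import *
print(env.get_state()['ee_pos'])
p,d,i=snap('side');a=p[195:295,330:430]
p2,d2,i2=snap('top');b=p2[150:250,350:450]
cv2.imwrite('pics/c2.png',np.hstack([cv2.resize(x,(400,400),interpolation=3) for x in(a,b)]))
E
```

```text
[ 0.52919133 -0.18996393  0.19658565]
```

View pics/c2.png

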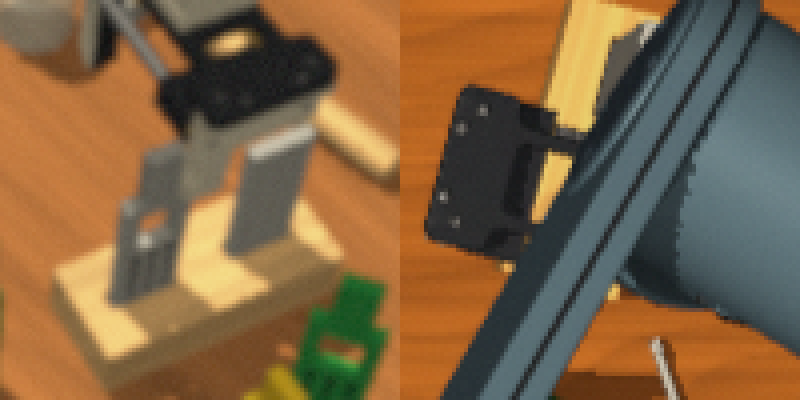

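The far finger is at about (95,60) and the near finger at about (205,170) in the left crop. They straddle the grey eyed plate's tab at (165,160), and the plain plate is clear. I'll descend.

Request:
{"op": "apply_moves", "data": {"rows": [[[-1,0,0,0,0],[-1,0,0,0,0],[-1,0,0,-0.015,0],[-1,0,0,-0.03,0],[-1,0,0,-0.045,0],[-1,0,0,-0.053,0],[-1,0,0,-0.053,0],[-1,0,0,-0.053,0],[-1,0,0,-0.053,0],[-1,0,0,-0.053,0]]]}}

```text
time: 3.2
ee_pos: [0.5311, -0.1912, 0.1465]
ee_rot: [0.122, 0.993, -0.0, 0.001]
ft_force: [0.2, 0.6, 1.1]
grip_width: 0.0927
gripper_force: 0.0
```

Request:
{"op": "apply_moves", "data": {"rows": [[[-1,0.004,-0.008,-0.002,0],[-1,0.004,-0.008,-0.002,0],[0.2,0.004,-0.008,-0.002,0],[0.7,0.004,-0.008,-0.002,0],[1,0.004,-0.008,-0.002,0],[1,0.004,-0.008,-0.002,0],[1,0.004,-0.008,-0.002,0],[1,0.004,-0.008,-0.002,0],[1,0.004,-0.008,-0.002,0],[1,0.004,-0.008,-0.002,0]]], "force": 20}}

```text
time: 4.2
ee_pos: [0.5346, -0.1989, 0.1437]
ee_rot: [0.122, 0.993, -0.0, 0.0]
ft_force: [-0.2, 0.0, 0.0]
grip_width: 0.034
gripper_force: 0.0
```

Request:
{"op": "apply_moves", "data": {"rows": [[[1,0,0,0,0],[1,0,0,0,0],[1,0,0,0,0],[1,0,0,0,0],[1,0,0,0,0],[1,0,0,0,0],[1,0,0,0,0],[1,0,0,0,0],[1,0,0,0,0],[1,0,0,0,0]]], "force": 20}}

```text
time: 5.2
ee_pos: [0.5346, -0.1989, 0.1437]
ee_rot: [0.122, 0.993, 0.0, 0.0]
ft_force: [0.3, 0.6, -0.3]
grip_width: 0.01
gripper_force: 20.0
```

Request:
{"op": "apply_moves", "data": {"rows": [[[1,0,0,0,0],[1,0,0,0,0],[1,0,0,0.01,0],[1,0,0,0.02,0],[1,0,0,0.035,0],[1,0,0,0.05,0],[1,0,0,0.065,0],[1,0,0,0.08,0],[1,0,0,0.095,0],[1,0,0,0.095,0]]], "force": 40}}

```text
time: 6.2
ee_pos: [0.5358, -0.1998, 0.2417]
ee_rot: [0.122, 0.993, -0.001, 0.002]
ft_force: [0.4, -1.0, -2.2]
grip_width: 0.0099
gripper_force: 40.0
```

Request:
{"op": "apply_moves", "data": {"rows": [[[1,0,0.01,0,1],[1,0,0.03,0,3],[1,0,0.06,0,6],[1,0,0.09,0,9],[1,0,0.12,0,12],[1,0,0.15,0,15],[1,0,0.18,0,18],[1,0,0.21,0,20],[1,0,0.24,0,22],[1,0,0.25,0,22.7]]]}}

```text
time: 7.2
ee_pos: [0.5333, 0.0544, 0.2377]
ee_rot: [-0.078, 0.997, 0.001, -0.001]
ft_force: [0.3, -0.8, -2.6]
grip_width: 0.01
gripper_force: 40.0
```

Request:
{"op": "apply_moves", "data": {"rows": [[[1,0,0.01,0,0],[1,0,0.03,0,0],[1,0,0.055,0,0],[1,0,0.08,0,0],[1,0,0.105,0,0],[1,0,0.125,0,0],[1,-0.002,0.135,0,0],[1,-0.002,0.145,0,0],[1,-0.002,0.145,0,0],[1,-0.002,0.145,0,0]]]}}

```text
time: 8.2
ee_pos: [0.5327, 0.1954, 0.2385]
ee_rot: [-0.076, 0.997, -0.0, -0.0]
ft_force: [0.7, 0.0, -2.4]
grip_width: 0.0097
gripper_force: 40.0
```

```bash
cat > look.py <<'E'
from h import *
import sys
k=sys.argv[1]
s=env.get_state();print(s['time'],s['ee_pos'],s['ee_rot'],s['ft_force'])
ims=[]
for n,(u,v) in dict(side=(255,140),top=(200,205)).items():
    p,d,i=snap(n); np.save(f'{n}{k}.npy',d); a=p[v-50:v+50,u-50:u+50]; ims.append(cv2.resize(a,(400,400),interpolation=3))
cv2.imwrite(f'pics/l{k}.png',np.hstack(ims))
E
python3 look.py 3
```

```text
8.2 [0.53266461 0.19537043 0.23852692] [-7.56522369e-02  9.97134211e-01 -3.08204794e-04 -9.91220312e-05] [ 0.69141825  0.00813348 -2.4234906 ]
```

View pics/l3.png

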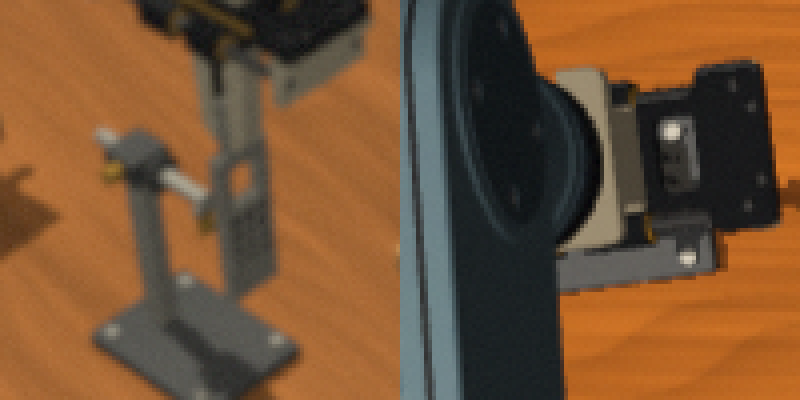

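```bash
cat > pm.py <<'E'
from h import *
import sys
k=sys.argv[1]
c=cloud(env.camera_info('side'),np.load(f'side{k}.npy'))*1000
e=env.get_state()['ee_pos']*1000; o=np.array([515,290.]); D=np.array([.15,-.989]);N=np.array([.989,.15])
print('tcp s,t',(e[:2]-o)@D,(e[:2]-o)@N,e[2])
P=c[90:190,205:305].reshape(-1,3)
s=(P[:,:2]-o)@D;t=(P[:,:2]-o)@N;z=P[:,2]
b=e[2]-128.7
for lo,hi in((3,20),(20,40),(40,60),(60,78),(82,108),(111,121)):
    m=(s>62)&(s<130)&(z>b+lo)&(z<b+hi)&(abs(t)<45)
    if m.sum()>5: print(lo,m.sum(),'t',np.round(np.percentile(t[m],[1,4,50,96,99]),1),'s',np.round(np.percentile(s[m],[2,50,98]),1), 'yaw fit',np.degrees(np.polyfit(t[m],s[m],1)[0]).round(1))
m=(s>62)&(s<130)&(abs(t)<45);print('zmin',np.percentile(z[m],[0,1]),b)
m=(s>49)&(s<64)&(z>130)&(z<164)&(abs(t)<20);print('lug/flap t',np.round(np.percentile(t[m],[1,4,50,96,99]),1),np.median(s[m]),m.sum())
E
python3 pm.py 3
```

```text
tcp s,t 96.46494036284513 3.305069155891413 238.62889317433576
3 65 t [-19.5 -19.   -0.3  23.8  26.2] s [ 94.8 101.8 104.4] yaw fit 2.9
20 82 t [-19.8 -18.7  -0.1  21.8  24.9] s [ 95.4 102.2 104.3] yaw fit 4.1
40 77 t [-19.3 -18.6  -0.3  24.2  25.4] s [ 95.8 102.1 104.4] yaw fit 2.4
60 92 t [-19.7 -19.5   2.   22.5  23.5] s [ 92.8 101.9 104.4] yaw fit 1.6
82 79 t [-20.1 -19.3  -9.8  24.2  25.9] s [ 92.6 101.2 104.2] yaw fit 0.6
111 54 t [-19.  -18.2  -5.4  23.4  24.9] s [ 92.4 102.  103.7] yaw fit 5.1
zmin [-7.31124873 -4.74333472] 109.92889317433577
lug/flap t [-5.  -3.9  1.4  7.9  8.8] 57.35980046931566 38
```

Measured with the side camera, the plate's lateral centre is within 1 mm of the lug and flap, against 6 mm of clearance. I'll lower it to threading height.

Request:
{"op": "apply_moves", "data": {"rows": [[[1,0,0,-0.01,0],[1,0,0,-0.025,0],[1,0,0,-0.038,0],[1,0,0,-0.043,0],[1,-0.001,0.005,-0.043,0],[1,-0.002,0.01,-0.043,0],[1,-0.003,0.016,-0.043,0],[1,-0.004,0.022,-0.043,0],[1,-0.004,0.025,-0.043,0],[1,-0.004,0.025,-0.043,0]]]}}

```text
time: 9.3
ee_pos: [0.5286, 0.2217, 0.1959]
ee_rot: [-0.076, 0.997, 0.0, 0.0]
ft_force: [0.6, -0.1, -3.2]
grip_width: 0.0098
gripper_force: 40.0
```

```bash
python3 look.py 4; python3 pm.py 4
```

```text
9.3 [0.52857522 0.22173652 0.19589401] [-7.63004385e-02  9.97084835e-01  5.68291926e-05  2.67956793e-04] [ 0.60636456 -0.06889416 -3.21167876]
tcp s,t 70.12465266084178 3.1145133318400586 195.74126444789013
3 58 t [-19.1 -18.9  -2.   22.7  24.8] s [69.1 75.5 78.8] yaw fit 3.5
20 75 t [-19.  -18.5   0.   24.2  25.3] s [67.6 75.3 79. ] yaw fit 3.3
40 78 t [-19.9 -19.5  -0.2  22.5  23.5] s [66.4 75.4 77.5] yaw fit 3.3
60 84 t [-20.2 -19.   -0.1  22.7  25.5] s [66.8 74.8 78.5] yaw fit 1.4
82 76 t [-19.1 -18.5  -8.2  24.1  25.1] s [65.1 74.5 78.3] yaw fit 1.3
111 53 t [-18.9 -18.3  -3.7  22.5  24.5] s [66.7 75.1 77.4] yaw fit 4.7
zmin [-6.80402374 -4.88149102] 67.04126444789014
lug/flap t [5.9 6.1 7.7 9.3 9.4] 58.711274017903996 5
```

View pics/l4.png

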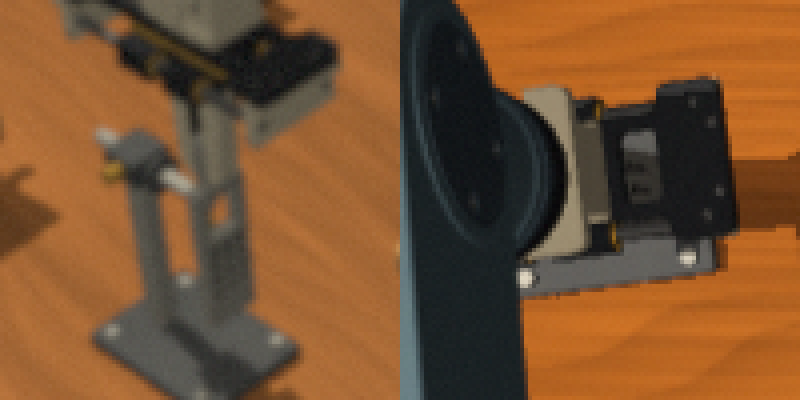

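The side crop shows the eye at (222,215) just in front of the peg tip at (190,190), level with it. I'll slide in slowly.

Request:
{"op": "apply_moves", "data": {"rows": [[[1,0,0.002,0,0],[1,-0.001,0.004,0,0],[1,-0.001,0.006,0,0],[1,-0.001,0.008,0,0],[1,-0.0015,0.01,0,0],[1,-0.002,0.012,0,0],[1,-0.002,0.014,0,0],[1,-0.0025,0.016,0,0],[1,-0.0025,0.016,0,0],[1,-0.0025,0.016,0,0]]]}}

```text
time: 10.4
ee_pos: [0.526, 0.2371, 0.1956]
ee_rot: [-0.076, 0.997, -0.0, -0.0]
ft_force: [-0.4, -0.8, -2.8]
grip_width: 0.0098
gripper_force: 40.0
```

Request:
{"op": "apply_moves", "data": {"rows": [[[1,0,0.002,0,0],[1,-0.001,0.004,0,0],[1,-0.001,0.006,0,0],[1,-0.001,0.008,0,0],[1,-0.0015,0.01,0,0],[1,-0.002,0.012,0,0],[1,-0.002,0.014,0,0],[1,-0.0025,0.016,0,0],[1,-0.003,0.018,0,0],[1,-0.003,0.018,0,0]]]}}

```text
time: 11.4
ee_pos: [0.523, 0.2554, 0.1956]
ee_rot: [-0.076, 0.997, 0.0, -0.0]
ft_force: [-1.1, 0.6, -3.1]
grip_width: 0.01
gripper_force: 40.0
```

Request:
{"op": "apply_moves", "data": {"rows": [[[1,0,0.001,0,0],[1,0,0.002,0,0],[1,-0.0005,0.003,0,0],[1,-0.0005,0.004,0,0],[1,-0.001,0.005,0,0],[1,-0.001,0.006,0,0],[1,-0.001,0.007,0,0],[1,-0.001,0.008,0,0],[1,-0.001,0.008,0,0],[1,-0.001,0.008,0,0]]]}}

```text
time: 12.4
ee_pos: [0.5221, 0.2631, 0.1957]
ee_rot: [-0.076, 0.997, 0.0, 0.0]
ft_force: [-0.1, 0.2, -3.1]
grip_width: 0.01
gripper_force: 40.0
```

```bash
python3 look.py 5
```

```text
12.4 [0.5221189  0.26308703 0.19565323] [-7.58461853e-02  9.97119529e-01  4.40732329e-06  1.68957033e-05] [-0.1326124   0.23173153 -3.06460563]
```

View pics/l5.png

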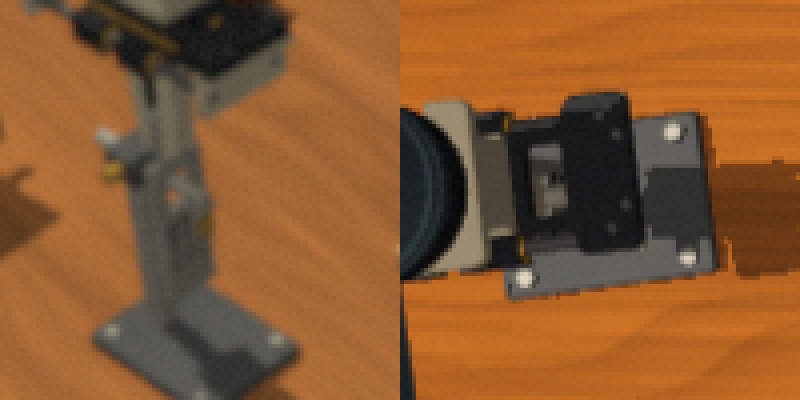

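The brass flap hangs down at (208,225), in front of the plate, so it has shut. I'll draw back to near contact with a firmer grip.

Request:
{"op": "apply_moves", "data": {"rows": [[[1,0,0,-0.001,0],[1,0,-0.002,-0.001,0],[1,0.0005,-0.004,-0.001,0],[1,0.001,-0.006,-0.001,0],[1,0.001,-0.008,-0.001,0],[1,0.0015,-0.01,-0.001,0],[1,0.002,-0.012,-0.001,0],[1,0.002,-0.014,-0.001,0],[1,0.0025,-0.016,-0.001,0],[1,0.0025,-0.016,-0.001,0]]], "force": 60}}

```text
time: 13.5
ee_pos: [0.5247, 0.2467, 0.1946]
ee_rot: [-0.076, 0.997, -0.0, -0.0]
ft_force: [-0.5, -0.4, -2.3]
grip_width: 0.0095
gripper_force: 60.0
```

Request:
{"op": "apply_moves", "data": {"rows": [[[1,0,-0.0005,0,0],[1,0,-0.001,0,0],[1,0,-0.0015,0,0],[1,0,-0.002,0,0],[1,0,-0.002,0,0],[1,0,-0.0025,0,0],[1,0,-0.0025,0,0],[1,0.0005,-0.003,0,0],[1,0.0005,-0.003,0,0],[1,0.0005,-0.003,0,0]]]}}

```text
time: 14.5
ee_pos: [0.5251, 0.244, 0.1947]
ee_rot: [-0.076, 0.997, -0.0, 0.0]
ft_force: [-0.4, 0.5, -2.3]
grip_width: 0.0099
gripper_force: 60.0
```

Request:
{"op": "apply_moves", "data": {"rows": [[[1,0,-0.0003,0,0],[1,0,-0.0006,0,0],[1,0,-0.0009,0,0],[1,0,-0.0012,0,0],[1,0,-0.0014,0,0],[1,0,-0.0016,0,0],[1,0,-0.0018,0,0],[1,0,-0.002,0,0],[1,0,-0.002,0,0],[1,0,-0.002,0,0]]]}}

```text
time: 15.5
ee_pos: [0.5251, 0.2431, 0.1947]
ee_rot: [-0.076, 0.997, 0.001, 0.0]
ft_force: [-0.0, 6.3, -3.0]
grip_width: 0.0097
gripper_force: 60.0
```

Contact, with the flap holding at 6.3 N. I'll ease to about 5 N and hold.

Request:
{"op": "apply_moves", "data": {"rows": [[[1,0,0.0003,0,0],[1,0,0.0003,0,0],[1,0,0.0003,0,0],[1,0,0.0003,0,0],[1,0,0.0003,0,0],[1,0,0.0003,0,0],[1,0,0.0003,0,0],[1,0,0.0003,0,0],[1,0,0.0003,0,0],[1,0,0.0003,0,0]]]}}

```text
time: 16.5
ee_pos: [0.5251, 0.2432, 0.1947]
ee_rot: [-0.076, 0.997, 0.001, 0.0]
ft_force: [-0.3, 5.6, -3.2]
grip_width: 0.0094
gripper_force: 60.0
```

Request:
{"op": "apply_moves", "data": {"rows": [[[1,0,0.0001,0,0],[1,0,0.0001,0,0],[1,0,0.0001,0,0],[1,0,0.0001,0,0],[1,0,0.0001,0,0],[1,0,0.0001,0,0],[1,0,0.0001,0,0],[1,0,0.0001,0,0],[1,0,0.0001,0,0],[1,0,0.0001,0,0]]]}}

```text
time: 17.5
ee_pos: [0.5251, 0.2432, 0.1947]
ee_rot: [-0.076, 0.997, 0.001, 0.0]
ft_force: [0.3, 6.1, -3.6]
grip_width: 0.0098
gripper_force: 60.0
```

```bash
python3 look.py 6
```

```text
17.5 [0.52507129 0.24323786 0.19465804] [-7.58876539e-02  9.97116118e-01  7.06911556e-04  1.08910552e-04] [ 0.27076582  6.0620274  -3.63375028]
```

View pics/l6.png

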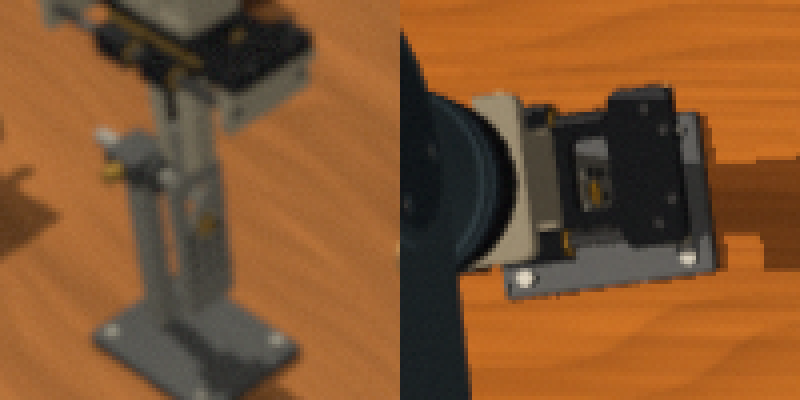

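The flap at (207,225) is shut in front of the plate and bearing on it. One more second nearer 4.9 N, to be safe.

Request:
{"op": "apply_moves", "data": {"rows": [[[1,0,0.0003,0,0],[1,0,0.0003,0,0],[1,0,0.0003,0,0],[1,0,0.0003,0,0],[1,0,0.0003,0,0],[1,0,0.0003,0,0],[1,0,0.0003,0,0],[1,0,0.0003,0,0],[1,0,0.0003,0,0],[1,0,0.0003,0,0]]]}}

```text
time: 18.6
ee_pos: [0.5251, 0.2432, 0.1947]
ee_rot: [-0.076, 0.997, 0.0, 0.0]
ft_force: [-0.3, 4.8, -2.9]
grip_width: 0.0095
gripper_force: 60.0
```

Request:
{"op": "apply_moves", "data": {"rows": [[[1,0,0,0,0],[1,0,0,0,0],[1,0,0,0,0],[1,0,0,0,0],[1,0,0,0,0],[1,0,0,0,0],[1,0,0,0,0],[1,0,0,0,0],[1,0,0,0,0],[1,0,0,0,0]]]}}

```text
time: 19.6
ee_pos: [0.5251, 0.2432, 0.1947]
ee_rot: [-0.076, 0.997, 0.0, 0.0]
ft_force: [-0.2, 6.1, -3.8]
grip_width: 0.0096
gripper_force: 60.0
```

Locked at about 5–6 N. Now I'll back off the flap, lower until the plate just rests, then release.

Request:
{"op": "apply_moves", "data": {"rows": [[[1,0,0.002,0,0],[1,-0.0005,0.004,0,0],[1,-0.001,0.006,0,0],[1,-0.001,0.008,0,0],[1,-0.0015,0.01,0,0],[1,-0.0015,0.01,-0.001,0],[1,-0.0015,0.01,-0.002,0],[1,-0.0015,0.01,-0.003,0],[1,-0.0015,0.01,-0.004,0],[1,-0.0015,0.01,-0.004,0]]]}}

```text
time: 20.6
ee_pos: [0.5235, 0.2526, 0.1904]
ee_rot: [-0.076, 0.997, -0.0, -0.0]
ft_force: [-0.0, -0.5, -1.7]
grip_width: 0.0095
gripper_force: 60.0
```

Request:
{"op": "apply_moves", "data": {"rows": [[[1,0,0,-0.0003,0],[1,0,0,-0.0006,0],[1,0,0,-0.0008,0],[1,0,0,-0.001,0],[1,0,0,-0.001,0],[1,0,0,-0.001,0],[1,0,0,-0.001,0],[1,0,0,-0.001,0],[1,0,0,-0.001,0],[1,0,0,-0.001,0]]]}}

```text
time: 21.6
ee_pos: [0.5236, 0.2527, 0.1896]
ee_rot: [-0.076, 0.997, -0.0, -0.0]
ft_force: [0.5, -0.7, -2.5]
grip_width: 0.0097
gripper_force: 60.0
```

Request:
{"op": "apply_moves", "data": {"rows": [[[1,0,0,-0.0003,0],[1,0,0,-0.0006,0],[1,0,0,-0.0008,0],[1,0,0,-0.001,0],[1,0,0,-0.001,0],[1,0,0,-0.001,0],[1,0,0,-0.001,0],[1,0,0,-0.001,0],[1,0,0,-0.001,0],[1,0,0,-0.001,0]]]}}

```text
time: 22.6
ee_pos: [0.5237, 0.2527, 0.1894]
ee_rot: [-0.076, 0.997, 0.0, 0.0]
ft_force: [-2.6, -1.8, 5.6]
grip_width: 0.0096
gripper_force: 60.0
```

Resting on the peg. I'll ease up slightly, then open.

Request:
{"op": "apply_moves", "data": {"rows": [[[1,0,0,0.0006,0],[1,0,0,0.0008,0],[1,0,0,0.0008,0],[1,0,0,0.0008,0],[1,0,0,0.0008,0],[0.8,0,0,0.0008,0],[0.7,0,0,0.0008,0],[0.6,0,0,0.0008,0],[0.5,0,0,0.0008,0],[0.4,0,0,0.0008,0]]], "force": 20}}

```text
time: 23.6
ee_pos: [0.5235, 0.2527, 0.1893]
ee_rot: [-0.076, 0.997, -0.0, -0.0]
ft_force: [0.8, 0.5, 0.0]
grip_width: 0.0259
gripper_force: 0.0
```

Request:
{"op": "apply_moves", "data": {"rows": [[[0.2,0,0,0,0],[0.2,0,0,0,0],[0.2,0,0,0,0],[0.2,0,0,0,0],[0.2,0,0,0,0],[0.2,0,0,0,0],[0.2,0,0,0,0],[0.2,0,0,0,0],[0.2,0,0,0,0],[0.2,0,0,0,0]]]}}

```text
time: 24.6
ee_pos: [0.5236, 0.2527, 0.1895]
ee_rot: [-0.076, 0.997, -0.0, 0.0]
ft_force: [0.1, 0.3, 0.4]
grip_width: 0.0372
gripper_force: 0.0
```

Released with no force left. I'll rise and swing clear towards -y.

Request:
{"op": "apply_moves", "data": {"rows": [[[0.2,0,0,0.01,0],[0.2,0,0,0.025,0],[0.2,0,0,0.045,0],[0.2,0,0,0.07,0],[0.2,0,0,0.1,0],[0.2,0,-0.03,0.12,0],[0.2,0,-0.07,0.12,0],[0.2,0,-0.11,0.12,0],[0.2,0,-0.15,0.12,0],[0.2,0,-0.18,0.12,0]]]}}

```text
time: 25.6
ee_pos: [0.5235, 0.0706, 0.3105]
ee_rot: [-0.075, 0.997, -0.0, 0.001]
ft_force: [0.9, 0.1, 0.3]
grip_width: 0.0374
gripper_force: 0.0
```

Request:
{"op": "apply_moves", "data": {"rows": [[[0.2,0,-0.02,0,0],[0.2,0,-0.04,0,0],[0.2,0,-0.06,0,0],[0.2,0,-0.06,0,0],[0.2,0,-0.06,0,0],[0.2,0,-0.06,0,0],[0.2,0,-0.06,0,0],[0.2,0,-0.06,0,0],[0.2,0,-0.06,0,0],[0.2,0,-0.06,0,0]]]}}

```text
time: 26.6
ee_pos: [0.5236, 0.0131, 0.3095]
ee_rot: [-0.076, 0.997, 0.0, -0.0]
ft_force: [-0.4, 0.1, 0.2]
grip_width: 0.0374
gripper_force: 0.0
```

```bash
python3 look.py 7
```

```text
26.6 [0.52358439 0.01307046 0.30946005] [-7.60714961e-02  9.97102365e-01  2.84494553e-05 -9.36573147e-07] [-0.36137408  0.06778592  0.20994611]
```

View pics/l7.png

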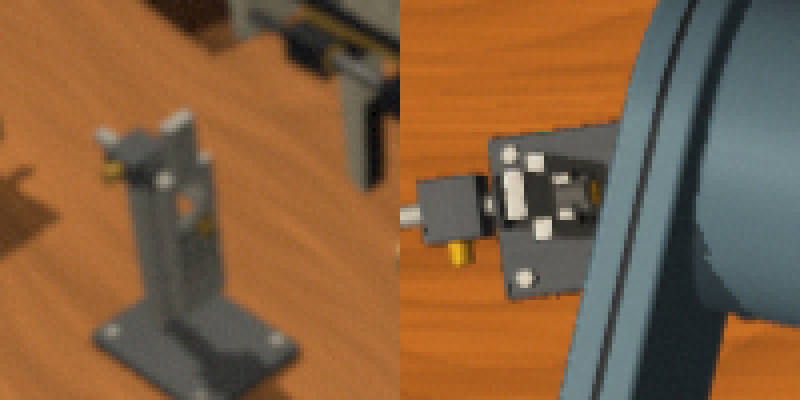

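The plate hangs on the peg, with the shut flap at (207,225) in front of it and the gripper clear.

```bash
python3 -c "
from h import *
print(env.finish_job())"
```

```text
the job is handed in; nothing more can be done
None
```

The drawplate hangs free on the peg behind the shut flap. It held a steady 5–6 N pull for over a second. The peg took about 8–9 N at most, an estimate from the set-down, just inside the 1 kg limit. The job is handed in, and no verdict was returned.

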